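Hold the angle gauge on the tooth row at the set mark

TASK

So that the bite line can be scribed on the clamped plaster cast, first give its teeth a puff of marking spray: press the spray's nozzle cap right down for a moment and let it come back up. Then take the angle gauge by its grip, set its foot along the top of the uneven tooth row, centred on it, and rock it until the swinging pointer settles on the index mark of the bezel. Finish while holding it there, gripped and lightly pressed on the teeth; do not press hard on the plaster or shift the cast, and leave the other things where they are.

Things in the scene. Friction and masses are not known exactly. Their poses are not given: they have to be found in the camera images.
- nozzle_top (a point): Centre of the flat top of the marking spray's push-down nozzle cap, 137 mm above the work surface: a white cap 25 mm across on a slim upright aluminium can (35 mm across) that is fixed in a round weighted stand (72 mm across). A thin steel jet tube runs 52 mm out of the cap, sloping down along this frame's -y, towards the clamped cast.
- nozzle (a joint): Travel of the nozzle cap: 0 up, 0.005 m pressed right down; a spring (1.4 N to start, 4.9 N at the bottom) brings it back up by itself.
- row_mid (a point): Top of the middle of the tooth row on the clamped plaster cast (quarter-jaw model, base 30 x 58 mm, six teeth 6 to 10.5 mm wide), about 83 mm above the work surface. The row is 49 mm long along this frame's y; z is up out of the teeth. Its top is an uneven hump, an arc of about 100 mm radius that falls 3 mm to each end; single teeth are 0.5 mm high or low, one conical stump is 2.5 mm low.
- holder: The small metal model table that carries the cast, fixed to the work surface: round foot 90 mm across. Origin at the centre of its underside, below the middle of the tooth row; y along the row. Metal jaws grip the cast's base from both sides; they end 19 mm below the tooth tops and their screw reaches 38 mm out to -x.
- cast (a joint): Lean of the clamped cast about row_mid's x axis, in rad, positive = +y end of the row higher. Locked: it keeps whatever lean it has at the start, up to 0.06 rad either way.
- gauge_grip (a point): Centre of the angle gauge's grip, 110 mm straight above the centre of the foot's underside: a black ribbed block, 20 mm thick along this frame's x, 34 mm wide along y, from 90 to 128 mm above the underside. Below it is a round dial case 88 mm across and 20 mm thick, its white dial facing +x. The gauge (0.28 to 0.43 kg) stands loose and upright on the work surface at the start.
- gauge_foot (a point): Centre of the flat underside of the gauge's foot, a bar 100 mm long along this frame's y, 26 mm wide along x and 7 mm thick; z points up to the grip.
- pointer (a joint): Angle of the gauge's weighted, freely swinging black pointer about its pivot (50 mm above the foot's underside), about gauge x, in rad: 0 when square to the foot. It always hangs plumb, once it has swung out (about half a second). Leaning the gauge about its own +x by an angle a (its +y end rising) makes it read -a.
- bezel (a joint): Where the index mark is set on the bezel ring, same axis and zero as the pointer, rad, from -0.26 to 0.26; positive = the mark lies to the gauge's +y side of the foot's middle. The stiff ring stays as set. The pointer is on the mark when both values are equal, that is when the end of the gauge on the mark's side has been lowered by this angle.
- pointer_tip (a point): Tip of the swinging pointer, 35 mm from its pivot.
- index_mark (a point): Inner end of the index mark: a single raised brass block 3.6 mm wide and 7.5 mm long, set across the dial's dark bezel ring, at the lower part of the dial, 35 mm from the pivot.
- wax_cup: Bystander: six-sided cup of brown wax with a white lid, 72 mm across, 54 mm tall. Origin at its underside.
- wax_tin: Bystander: flat round metal tin, 66 mm across, 19 mm tall. Origin at its underside.
- torch: Bystander: black hand torch standing on its round foot, 56 mm across the foot, 130 mm tall. Origin at its underside.
- spare_cast: Bystander: full-arch plaster cast lying flat, 52 x 62 mm, 25 mm tall. Origin at its underside.
- mixing_bowl: Bystander: dark rubber mixing bowl, 116 mm across, 62 mm tall. Origin at its underside.
- wax_knife: Bystander: wax knife lying flat, wooden handle, 170 mm long. Origin at its underside.
- pencil: Bystander: pencil lying flat, 165 mm long. Origin at its underside.
There are look-alikes about, which are no part of the job. Leave any blue or purple look-alike of the holder alone.

How it is judged:
By the outcome, as a careful person would: the job done as asked, in the order asked, and still so for the second after the job is handed in, while the arm keeps its last pose, push and grip.
It also fails if it takes over 51 s, if anything falls off the work surface, if the arm or the gripper's body presses on something with over 40 N, if the wrist force passes 120 N, or if a joint passes its speed limit or range.

ROBOT

A 6-joint arm with a two-finger parallel gripper is mounted at the origin on the work surface. World frame = base frame: x ahead of the robot, y to its left, z up, the work surface at z = 0. Lengths are in m, angles in rad, forces in N, time in s.
With the tool pointing down it reaches from about 0.325 to 0.85 m from the base axis. Payload 15.5 kg.
Tool frame: the origin (TCP) lies midway between the tips of the shut fingers; the grasp point (between the pads) lies 19 mm behind it; z points along the fingers, y is the line along which they close (so a half turn about z gives the same grasp; the last joint's range is limited). The gripper opens to 91 mm and grips with 3 to 60 N. Pads are 32 mm wide; open, the fingers measure 118 mm over their backs; the gripper's body (76 mm by 178 mm) begins 60 mm behind the grasp point.
Start: joints at [1.141, 0.494, 1.345, -0, 1.302, -0.096], TCP at [0.205, 0.59, 0.214] pointing down, gripper open.
Joint ranges: [-2.91, 2.91], [-0.82, 2.16], [0.22, 2.67], [-1.22, 4.37], [0.12, 2.79], [-3.08, 3.08]. Speed limits (rad/s): [1.89, 1.89, 2.57, 3.01, 3.01, 3.01].

INTERFACE

Orientations are given as a unit quaternion [x, y, z, w].
In Python, from station import * gives the robot as it stands. The module is installed in compiled form; this text tells all that it offers.
- The arm moves only by the tool arm_command, never from a script. Its argument "moves" is a list of rows, each a list of 3 entries, a list of its own where there are three numbers: the turn, a rotation vector about the world's x, y, z each as a share of 0.5 rad, from -1 to 1, then the shift along the world's x, y, z each as a share of 500 mm, from -1 to 1, then the closure, from 0 (fully open) to 1 (shut). In form: [[[wx, wy, wz], [dx, dy, dz], grip], ...]. A call has 1 to 5 rows; each row shifts and turns the commanded pose from where the row before left it; what a row does not reach is not made up. A row lasts 1/8 s, in which the tool goes at most 62.5 mm and 10.7 degrees, less where a joint would pass 70% of its speed; a pose out of reach is approached as far as the arm can. A call with a number of a shift or a turn outside -1 to 1 is refused whole. A call with a gripper value outside its range is refused whole. The fingers move at their own pace and stop on an object; the grip force is fixed at half the most. Time passes only in rows, so rows that do not move let the fingers close. It gives the time, the measured TCP pose, the force, the opening and the grip force at its end, in the units of the state.
- get_state(): the state, without advancing time (a new reading comes with each control period).
- camera(name): name is "scene" or "top" or "wrist"; returns the picture (480x640x3 uint8, red, green, blue); there is no depth.
- get_calibration(name): a dict with "vertical_fov" (degrees; the focal length in pixels is half the picture's height over the tangent of half this angle, whatever the lens; pixels are square), "cx", "cy" (the principal point, pixels), "dist" ([k1, k2, p1, p2, k3] as OpenCV has them; the pictures are not rectified), "pose" (4x4, takes a point from camera to world coordinates). Camera axes: x right, y down, z forward; pixel columns grow to the right and rows downward; lengths in m; the calibration is good to about 2 mm. A picture is of the moment at which its call begins: read the wrist's pose just before it. get_calibration takes no time and is no camera call; for the wrist camera it gives the pose at the moment of the call.
- job_done(): hands the job in; it is judged then, once.
The state is a dict: "t": time; "joints": joint angles; "qvel": joint speeds; "effort": joint torques, N m; "eef_pos": TCP position; "tool_rot": TCP orientation; "force": force on the tool from outside, world axes, zero at the start; "torque": the same for the moment, N m; "opening": finger opening in m; "grasp_force": force on a finger pad.
Only numpy, scipy, OpenCV 4.12 (cv2) and the standard library are available. Lean on these libraries where they do the work, as an engineer would, in place of code of your own. Each camera call takes 0.05 s, during which the arm holds its last target. There are 200 camera calls.

## Working session

There is one attempt and no reset: what is moved stays moved. The work goes in short steps, Python scripts to look and compute and a tool call to move; the robot and the scene stay as the last step left them, time stands still between calls to the robot, and variables do not carry over. Pictures are saved under pics/ and viewed, at most 10 in all, crops included, and the job is handed in when it is done.

Besides the shell and the picture viewer there is one more tool, called after "Call:" as name(argument=value, ...) on one line, values as JSON. arm_command: Moves the arm, as the interface text tells. Its arguments: {"type":"object","properties":{"moves":{"type":"array","items":{"type":"array"}}},"required":["moves"]}

```bash
mkdir -p pics
cat > h.py <<'E'
from station import *
import numpy as np, cv2
from scipy.spatial.transform import Rotation as R
def K(c):
    f=240/np.tan(np.radians(c["vertical_fov"])/2)
    return np.array([[f,0,c["cx"]],[0,f,c["cy"]],[0,0,1.]]),np.array(c["dist"],float)
def ray(c,px):
    k,d=K(c); u=cv2.undistortPoints(np.array(px,float).reshape(-1,1,2),k,d).reshape(-1,2)
    P=np.array(c["pose"]); v=np.c_[u,np.ones(len(u))]@P[:3,:3].T
    return P[:3,3],v
def onz(c,px,z):
    o,v=ray(c,px); return o+v*((z-o[2])/v[:,2])[:,None]
def proj(c,X):
    k,d=K(c);P=np.linalg.inv(np.array(c["pose"]))
    return cv2.projectPoints(np.array(X,float).reshape(-1,3),cv2.Rodrigues(P[:3,:3])[0],P[:3,3],k,d)[0].reshape(-1,2)
def tri(c1,p1,c2,p2):
    o1,v1=ray(c1,p1);o2,v2=ray(c2,p2);v1=v1[0];v2=v2[0]
    s=np.linalg.lstsq(np.c_[v1,-v2],o2-o1,rcond=None)[0]
    a=o1+s[0]*v1;b=o2+s[1]*v2
    return (a+b)/2,np.linalg.norm(a-b)
def save(im,n): cv2.imwrite("pics/"+n+".png",im[:,:,::-1])
E
python3 - <<'E'
from h import *
for n in("scene","top"):
    save(camera(n),n+"1"); c=get_calibration(n); print(n,c["vertical_fov"],c["dist"],np.round(c["pose"],3).tolist())
s=get_state(); print(s)
c=get_calibration("wrist");print(c["vertical_fov"],c["dist"],np.round(c["pose"],3).tolist())
E
```

```text
scene 52.293974149688125 [-0.02279872  0.          0.          0.          0.        ] [[0.883, 0.384, -0.27, 0.888], [0.469, -0.721, 0.51, -0.65], [0.001, -0.578, -0.816, 1.013], [0.0, 0.0, 0.0, 1.0]]
top 45.94276161164144 [-0.05387619  0.          0.          0.          0.        ] [[0.018, -0.987, 0.161, 0.367], [-1.0, -0.017, 0.006, -0.085], [-0.003, -0.161, -0.987, 1.291], [0.0, 0.0, 0.0, 1.0]]
{'t': 0.1, 'joints': array([ 1.14049674e+00,  4.94128715e-01,  1.34605674e+00,  2.35621927e-05,
        1.30247339e+00, -9.54904700e-02]), 'qvel': array([ 0.00021526,  0.00041708, -0.00273343, -0.00103964,  0.00015711,
        0.00065918]), 'effort': array([ 1.18623553e-03, -8.80237699e+01, -3.82545626e+01,  7.05923676e-02,
        4.81097808e-02, -4.56811165e-05]), 'eef_pos': array([0.20521501, 0.59000328, 0.21339733]), 'tool_rot': array([ 1.66626815e-01,  9.86019888e-01, -5.11825014e-04, -1.49506301e-04]), 'force': array([-0.37217755,  1.36096584, -0.00532935]), 'torque': array([-0.01409314, -0.01416252, -0.03503462]), 'grasp_force': 0.0, 'opening': 0.0912734533440538}
61.27846589921272 [0.00040385 0.         0.         0.         0.        ] [[0.329, 0.915, 0.233, 0.138], [0.944, -0.319, -0.082, 0.613], [-0.0, 0.247, -0.969, 0.384], [0.0, 0.0, 0.0, 1.0]]
```

View pics/scene1.png

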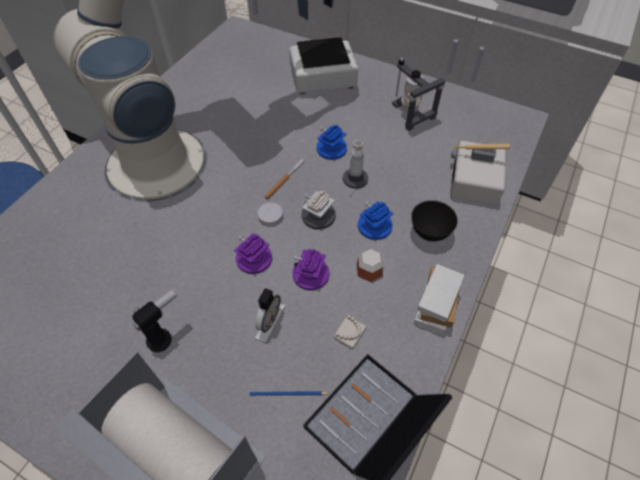

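View pics/top1.png

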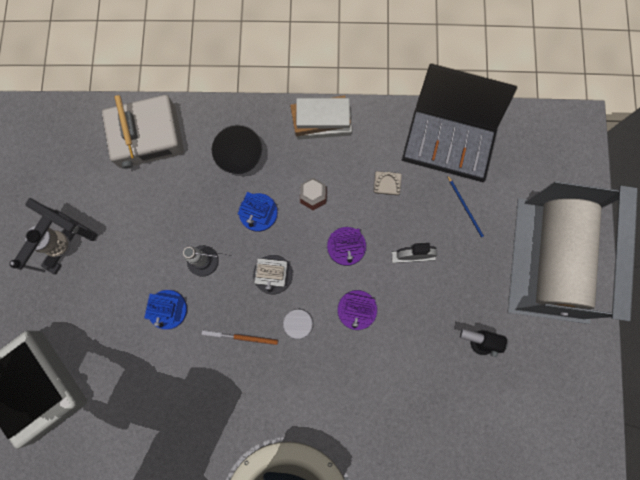

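The scene shows the spray at (355,165), the grey holder at (319,208) and the gauge at (268,313). In the top view they are at (200,258), (272,272) and (415,252).

Run:
```python
from h import *
t=cv2.imread("pics/top1.png");s=cv2.imread("pics/scene1.png")
def cr(im,x,y,w,h,k): return cv2.resize(im[y:y+h,x:x+w],None,fx=k,fy=k,interpolation=cv2.INTER_CUBIC)
a=np.hstack([cr(t,170,235,66,50,6),cr(t,240,245,66,50,6)])
b=np.hstack([cr(t,384,225,66,50,6),cr(s,235,280,66,50,6)])
c=np.zeros((600,792,3),np.uint8);c[:300]=a;c[300:]=b
cv2.imwrite("pics/crop1.png",c)
ct=get_calibration("top")
for n,p,z in(("stand",(202,260),.01),("cap",(190,254),.137),("row",(271,271),.083),("foot",(415,256),0.0),("grip",(421,247),.128)):
    print(n,onz(ct,[p],z).round(3))
```

```text
stand [[0.535 0.21  0.01 ]]
cap [[0.53  0.206 0.137]]
row [[0.504 0.043 0.083]]
foot [[ 0.554 -0.279  0.   ]]
grip [[ 0.555 -0.272  0.128]]
```

View pics/crop1.png

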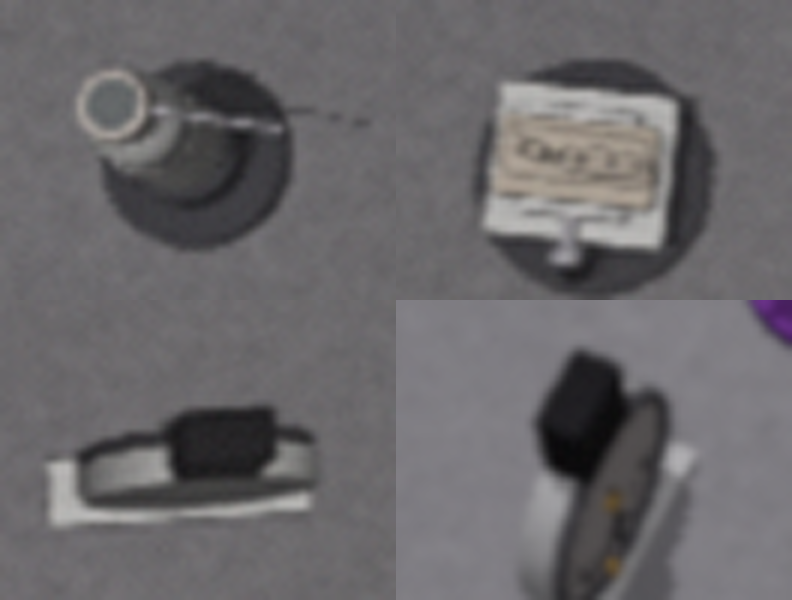

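In the crop the cap top is at (188.7,252.3) and the row middle at (270.2,271.7) in top-image pixels. The gauge foot is nearly along world y, and I can't yet tell which side the dial faces. The spray comes first.

Call:
arm_command(moves=[[[0,0,0.2],[0.073,-0.085,0.008],1],[[0,0,0.2],[0.073,-0.085,0],1],[[0,0,0.2],[0.073,-0.085,0],1],[[0,0,0.2],[0.073,-0.085,0],1],[[0,0,0],[0.073,-0.085,0],1]])

```text
t: 0.72
eef_pos: [0.3887, 0.3763, 0.2178]
tool_rot: [-0.034, 0.999, -0.0, -0.0]
force: [0.4, 0.4, -0.9]
opening: 0.0441
grasp_force: 0.0
```

Call:
arm_command(moves=[[[0,0,0],[0.073,-0.085,0],1],[[0,0,0],[0.073,-0.085,0],1],[[0,0,0],[0.05,-0.06,0],1],[[0,0,0],[0,0,0],1]])

```text
t: 1.23
eef_pos: [0.4873, 0.2608, 0.2176]
tool_rot: [-0.031, 1.0, -0.0, -0.0]
force: [-0.8, 1.3, -0.7]
opening: 0.0045
grasp_force: 0.0
```

Run:
```python
from h import *
ct=get_calibration("top");cs=get_calibration("scene")
print(onz(ct,[(188.7,252.3)],.137).round(4),onz(ct,[(270.2,271.7)],.083).round(4))
print(onz(cs,[(358,145)],.137).round(4))
s=get_state();c=get_calibration("wrist");save(camera("wrist"),"w1")
print(s["t"],s["eef_pos"],s["tool_rot"],s["force"],s["opening"])
print(proj(c,[s["eef_pos"],[.534,.2095,.137]]))
np.save("w1.npy",c["pose"])
```

```text
[[0.5339 0.2093 0.137 ]] [[0.5027 0.0448 0.083 ]]
[[0.5372 0.2042 0.137 ]]
1.225 [0.48727476 0.26078353 0.21762503] [-3.10154697e-02  9.99518879e-01 -2.18753165e-04 -6.49817694e-05] [-0.79661099  1.30016503 -0.65872356] 0.004528754295211906
[[311.65634373 301.76343777]
 [231.08589325 315.70360717]]
```

View pics/w1.png

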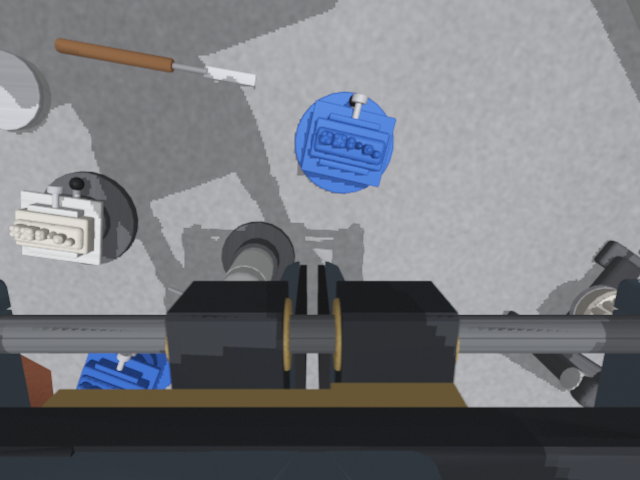

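The wrist view shows the clamped cast at (50,233) and the can at (250,265); the cap itself is hidden behind the fingers. The top-view estimate is good enough to go above the cap.

Call:
arm_command(moves=[[[0,0,0],[0.031,-0.035,0],1],[[0,0,0],[0.031,-0.035,0],1],[[0,0,0],[0.031,-0.035,0],1],[[0,0,0],[0,0,-0.07],1],[[0,0,0],[0,0,-0.06],1]])

```text
t: 1.9
eef_pos: [0.5317, 0.2111, 0.152]
tool_rot: [-0.033, 0.999, 0.0, -0.0]
force: [0.5, -0.3, -0.4]
opening: 0.0007
grasp_force: 0.0
```

Call:
arm_command(moves=[[[0,0,0],[0,0,0],1]])

```text
t: 2.02
eef_pos: [0.5304, 0.2108, 0.1512]
tool_rot: [-0.033, 0.999, -0.0, -0.002]
force: [-0.8, 0.4, 0.4]
opening: 0.0007
grasp_force: 0.0
```

Run:
```python
from h import *
s=get_state();print(s["t"],s["eef_pos"],s["force"])
w=camera("wrist");t=camera("scene")
a=cv2.resize(t[110:210,300:400],(600,600),interpolation=cv2.INTER_CUBIC)
save(a,"s2");save(w,"w2")
```

```text
2.025 [0.53038037 0.21082231 0.15122091] [-0.79415271  0.4226124   0.39013226]
```

View pics/s2.png

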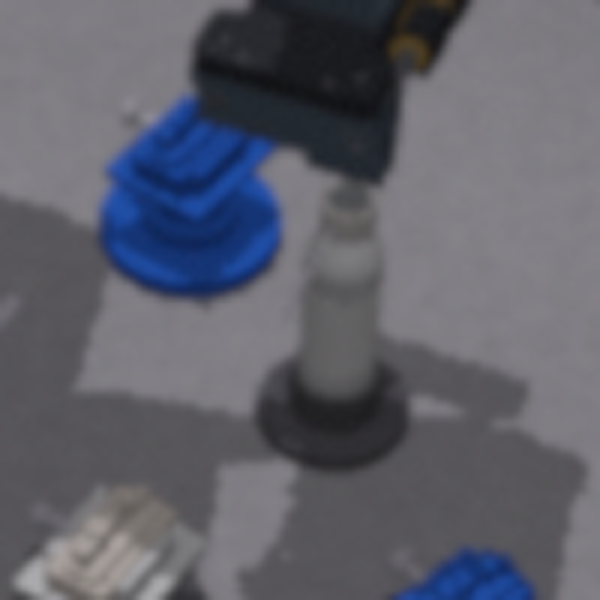

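The fingers' lower edge runs to (385,183) and the cap top is at (350,192) in the crop, which is scene pixel (358.3,142).

Run:
```python
from h import *
cs=get_calibration("scene");ct=get_calibration("top")
print(onz(cs,[(358.3,142)],.137).round(4),tri(cs,[(358.3,142)],ct,[(188.7,252.3)]))
print((proj(cs,[[.5304,.2108,.1512],[.5304,.2108,.137],[.534,.209,.137]])-[300,110])*6)
```

```text
[[0.5332 0.2145 0.137 ]] (array([0.53420443, 0.2089623 , 0.14154296]), np.float64(0.0024682960098385))
[[342.11945908 170.32372682]
 [340.19698414 195.15687586]
 [345.98082035 200.53735459]]
```

Call:
arm_command(moves=[[[0,0,0],[0.006,0,-0.02],1],[[0,0,0],[0,0,-0.006],1],[[0,0,0],[0,0,0],1]])

```text
t: 2.5
eef_pos: [0.5353, 0.2103, 0.1399]
tool_rot: [-0.033, 0.999, -0.0, -0.0]
force: [-0.4, -0.6, -0.3]
opening: 0.0008
grasp_force: 0.0
```

Call:
arm_command(moves=[[[0,0,0],[0,0,-0.005],1],[[0,0,0],[0,0,-0.002],1],[[0,0,0],[0,0,0],1]])

```text
t: 2.88
eef_pos: [0.5354, 0.2103, 0.1365]
tool_rot: [-0.033, 0.999, -0.0, 0.0]
force: [0.3, -0.4, 1.2]
opening: 0.0002
grasp_force: 0.7
```

Call:
arm_command(moves=[[[0,0,0],[0,0,-0.002],1],[[0,0,0],[0,0,-0.002],1],[[0,0,0],[0,0,0],1]])

```text
t: 3.25
eef_pos: [0.5354, 0.2103, 0.1344]
tool_rot: [-0.033, 0.999, -0.0, 0.0]
force: [0.3, 0.3, 3.1]
opening: 0.0005
grasp_force: 1.4
```

Call:
arm_command(moves=[[[0,0,0],[0,0,-0.004],1],[[0,0,0],[0,0,-0.002],1],[[0,0,0],[0,0,0],1]])

```text
t: 3.62
eef_pos: [0.5354, 0.2103, 0.1317]
tool_rot: [-0.033, 0.999, 0.0, 0.0]
force: [-2.1, -2.1, 9.3]
opening: 0.0007
grasp_force: 4.5
```

Call:
arm_command(moves=[[[0,0,0],[0,0,-0.002],1],[[0,0,0],[0,0,0],1],[[0,0,0],[0,0,0],1]])

```text
t: 4.0
eef_pos: [0.5355, 0.2103, 0.1314]
tool_rot: [-0.033, 0.999, 0.0, 0.0]
force: [-5.7, -2.3, 22.8]
opening: 0.0005
grasp_force: 11.2
```

The cap bottomed out at 22.8 N, well above the 4.9 N spring. Next I lift and go to the gauge, opening the fingers.

Call:
arm_command(moves=[[[0,0,0],[0,0,0.04],1],[[0,0,0],[0,0,0.1],1],[[0,0,0],[0,-0.05,0.08],0],[[0,0,0],[0,-0.11,0],0],[[0,0,0],[0,-0.11,0],0]])

```text
t: 4.62
eef_pos: [0.5354, 0.0742, 0.2407]
tool_rot: [-0.033, 0.999, -0.0, 0.001]
force: [0.2, -0.5, 0.5]
opening: 0.0272
grasp_force: 0.0
```

Call:
arm_command(moves=[[[0,0,0],[0,-0.11,0],0],[[0,0,0],[0,-0.11,0],0],[[0,0,0],[0,-0.11,0],0],[[0,0,0],[0,-0.11,0],0],[[0,0,0],[-0.03,-0.11,0],0]])

```text
t: 5.25
eef_pos: [0.5205, -0.2016, 0.2401]
tool_rot: [-0.033, 0.999, -0.0, 0.0]
force: [0.3, -0.4, 0.2]
opening: 0.0775
grasp_force: 0.0
```

Call:
arm_command(moves=[[[0,0,0],[-0.01,-0.1,0],0],[[0,0,0],[0,-0.03,0],0],[[0,0,0],[0,0,0],0]])

```text
t: 5.62
eef_pos: [0.5153, -0.265, 0.24]
tool_rot: [-0.032, 0.999, 0.0, -0.0]
force: [0.2, 1.3, -0.5]
opening: 0.0911
grasp_force: 0.0
```

Run:
```python
from h import *
s=get_state();c=get_calibration("wrist");save(camera("wrist"),"w3");np.save("w3.npy",c["pose"])
print(s["t"],s["eef_pos"],s["force"],proj(c,[[.555,-.275,.128],[.555,-.275,0]]))
```

```text
5.625 [ 0.51528575 -0.26498824  0.24004182] [ 0.1633872   1.25915259 -0.47265282] [[294.76317237 292.293129  ]
 [299.65133244 247.76793481]]
```

View pics/w3.png

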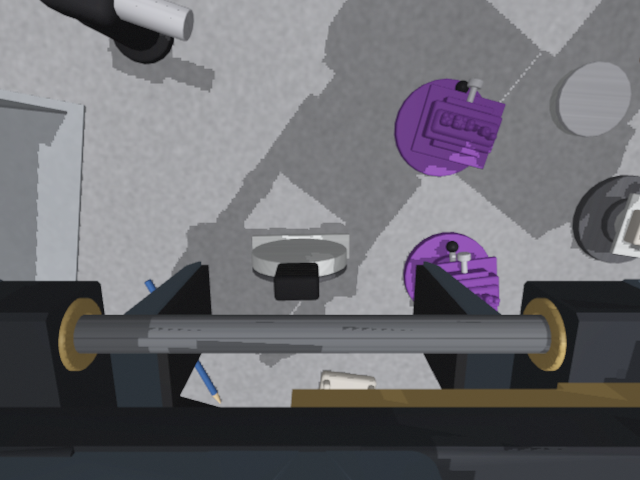

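The gauge is at (300,265) with its grip at (297,281). I zoom in to see which face this is, and on the scene view as well.

Run:
```python
import cv2,numpy as np
w=cv2.imread("pics/w3.png");s=cv2.imread("pics/scene1.png")
a=cv2.resize(w[228:308,240:360],(780,520)[:2],interpolation=cv2.INTER_CUBIC)
a=cv2.resize(w[228:303,240:360],(480,300),interpolation=cv2.INTER_CUBIC)
b=cv2.resize(s[280:350,240:300],(514,600),interpolation=cv2.INTER_CUBIC)
c=np.zeros((600,800,3),np.uint8);c[:200,:320]=cv2.resize(a,(320,200));c[:,320:]=cv2.resize(b,(480,600));c[220:520,:320]=cv2.resize(w[228:268,250:350],(320,300),interpolation=cv2.INTER_CUBIC)
cv2.imwrite("pics/z3.png",c)
```

```text
(no output)
```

View pics/z3.png

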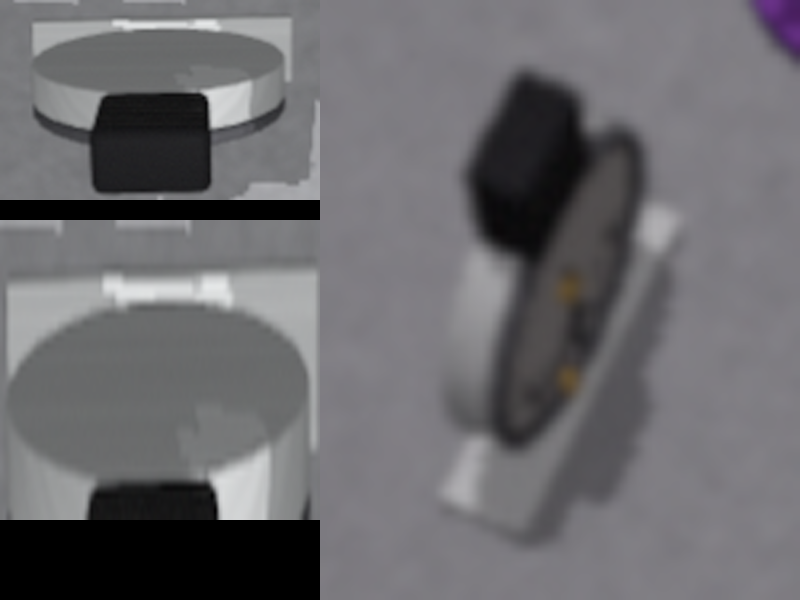

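The near (-x) face is the plain back, so the dial faces +x. In the scene crop the brass hub is at (570,290) and the brass mark at (568,380). I'll turn the tool by half a turn so that the wrist camera sits on the dial side.

Run:
```python
from h import *
s=get_state();print(s["joints"].round(3))
cs=get_calibration("scene");ct=get_calibration("top")
w=get_calibration("wrist")
# foot corners in wrist pic (z=.007): left/right of rear edge
k=[(240+33/320*120,228+23/200*75),(240+292/320*120,228+18/200*75)]
P=onz(w,k,.007);print(P.round(4)); d=P[1]-P[0];print("yaw",-np.arctan2(d[0],d[1]),np.linalg.norm(d))
# grip top rect z=.128
g=[(240+91/320*120,228+190/200*75),(240+210/320*120,228+190/200*75),(240+97/320*120,228+130/200*75),(240+208/320*120,228+130/200*75)]
G=onz(w,g,.128);print(G.round(4),G.mean(0))
# dial plane
yaw=-np.arctan2(d[0],d[1]);n=np.array([np.cos(yaw),np.sin(yaw),0]);gy=np.array([-n[1],n[0],0])
c0=G.mean(0)*[1,1,0]; c0p=c0+n*.012
o,v=ray(cs,[(271.25,313.8),(271.,324.3)])
X=o+v*((c0p-o)@n/(v@n))[:,None]; r=X-c0; print(np.c_[r@gy,X[:,2]])
```

```text
[-0.577  0.404  1.425  0.     1.312 -2.213]
[[ 0.5445 -0.3228  0.007 ]
 [ 0.5362 -0.2237  0.007 ]]
yaw 0.08385432567396978 0.09941269267768262
[[ 0.5616 -0.289   0.128 ]
 [ 0.5595 -0.2558  0.128 ]
 [ 0.5438 -0.2881  0.128 ]
 [ 0.5419 -0.2575  0.128 ]] [ 0.55169536 -0.27258639  0.128     ]
[[-0.00440837  0.05634599]
 [-0.0125717   0.01992341]]
```

Call:
arm_command(moves=[[[0,0,-0.367],[0.008,-0.002,0],0],[[0,0,-0.367],[0.008,-0.002,0],0],[[0,0,-0.367],[0.008,-0.002,0],0],[[0,0,-0.367],[0.008,-0.002,0],0],[[0,0,-0.367],[0.008,-0.002,0],0]])

```text
t: 6.3
eef_pos: [0.5359, -0.2677, 0.2404]
tool_rot: [0.415, 0.91, 0.0, -0.0]
force: [-0.4, -0.5, 0.2]
opening: 0.0915
grasp_force: 0.0
```

Call:
arm_command(moves=[[[0,0,-0.367],[0.008,-0.002,0],0],[[0,0,-0.367],[0.008,-0.002,0],0],[[0,0,-0.367],[0.008,-0.002,0],0],[[0,0,-0.367],[0.008,0,0],0],[[0,0,-0.367],[0,0,0],0]])

```text
t: 6.92
eef_pos: [0.552, -0.2706, 0.2404]
tool_rot: [0.775, 0.632, 0.0, -0.0]
force: [-0.2, 0.6, -0.8]
opening: 0.091
grasp_force: 0.0
```

Call:
arm_command(moves=[[[0,0,-0.367],[0,0,0],0],[[0,0,-0.367],[0,0,0],0],[[0,0,-0.367],[0,0,0],0],[[0,0,-0.367],[0,0,0],0],[[0,0,-0.367],[0,0,0],0]])

```text
t: 7.55
eef_pos: [0.5517, -0.2706, 0.2404]
tool_rot: [0.975, 0.223, -0.0, -0.0]
force: [-0.8, -0.4, -0.6]
opening: 0.0913
grasp_force: 0.0
```

Call:
arm_command(moves=[[[0,0,-0.367],[0,0,0],0],[[0,0,-0.367],[0,0,0],0],[[0,0,0],[0,0,0],0]])

```text
t: 7.92
eef_pos: [0.5517, -0.271, 0.2404]
tool_rot: [0.999, 0.045, -0.0, -0.0]
force: [-0.7, -0.1, -0.3]
opening: 0.0913
grasp_force: 0.0
```

Run:
```python
from h import *
s=get_state();c=get_calibration("wrist");save(camera("wrist"),"w4");np.save("w4.npy",c["pose"])
x=R.from_quat(s["tool_rot"]).as_matrix()
print(s["t"],s["eef_pos"],s["joints"].round(3),"yaw y",np.arctan2(x[0,1],-x[1,1]),x.round(3).tolist())
```

```text
7.925 [ 0.55166538 -0.27102396  0.24043418] [-0.554  0.456  1.336  0.     1.35   0.927] yaw y 0.0898752582872371 [[0.996, 0.09, -0.0], [0.09, -0.996, 0.0], [-0.0, -0.0, -1.0]]
```

View pics/w4.png

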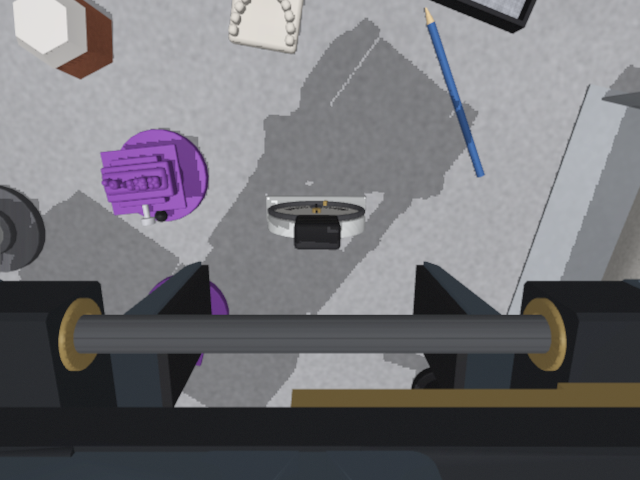

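The dial side is now visible: hub at (317,210), brass mark at (324,203) on the -y side, grip at (317,232). I descend and look before closing.

Call:
arm_command(moves=[[[0,0,0],[0.002,-0.003,-0.09],0],[[0,0,0],[0,0,-0.09],0],[[0,0,0],[0,0,-0.07],0],[[0,0,0],[0,0,-0.038],0],[[0,0,0],[0,0,0],0]])

```text
t: 8.6
eef_pos: [0.5517, -0.2731, 0.0952]
tool_rot: [0.999, 0.046, -0.001, -0.001]
force: [-0.8, 0.1, 0.6]
opening: 0.0911
grasp_force: 0.0
```

Run:
```python
from h import *
s=get_state();c=get_calibration("wrist");im=camera("wrist");save(im,"w5");np.save("w5.npy",c["pose"])
print(s["t"],s["eef_pos"],s["force"])
save(cv2.resize(im[180:300,220:420],(800,480),interpolation=cv2.INTER_CUBIC),"z5")
```

```text
8.6 [ 0.55172297 -0.2731244   0.09522252] [-0.8155787   0.13254736  0.58080474]
```

View pics/z5.png

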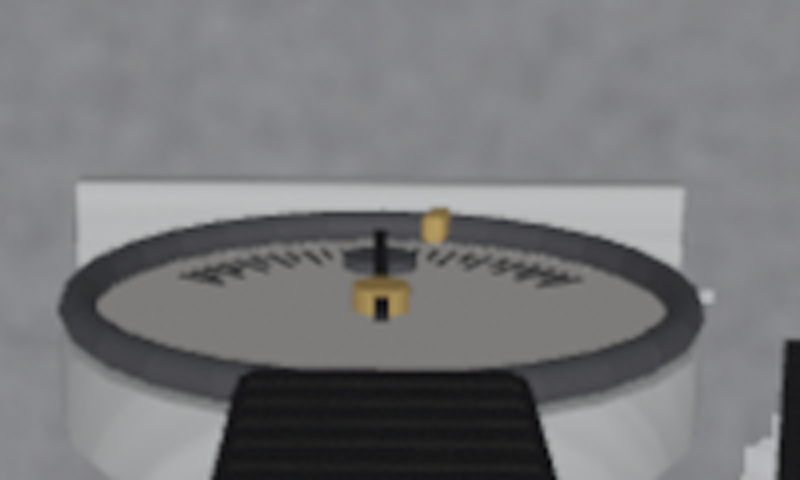

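The dial is clear in the 4x crop: hub (381,298), pointer tip (380,232), brass mark from inner end (434,240) to outer (438,212).

Run:
```python
from h import *
c=get_calibration("wrist");c=dict(c);c["pose"]=np.load("w5.npy")
im=cv2.imread("pics/w5.png");hsv=cv2.cvtColor(im,cv2.COLOR_BGR2HSV)
m=cv2.inRange(hsv,(12,70,90),(32,255,255));m[:220]=0;m[290:]=0
n,l,st,ce=cv2.connectedComponentsWithStats(m)
for i in range(1,n):
    if st[i,4]>6: print(st[i],ce[i])
a=.085;nn=np.array([np.cos(a),np.sin(a),0]);gy=np.array([-nn[1],nn[0],0])
c0=np.array([.5528,-.2725,0])
q=[(220+p[0]/4,180+p[1]/4) for p in((380,233),(434,241),(438,212),(381,300))]
for off in(.011,.013,.015):
    o,v=ray(c,q); p0=c0+nn*off; X=o+v*((p0-o)@nn/(v@nn))[:,None]
    print(off,np.c_[(X-c0)@gy,X[:,2]].round(4).tolist())
```

```text
[325 232   8   9  54] [328.33333333 236.03703704]
[308 249  14  10 111] [314.54954955 253.32432432]
0.011 [[-0.0019, 0.0359], [-0.0096, 0.0405], [-0.0109, 0.0219], [-0.0018, 0.0713]]
0.013 [[-0.0018, 0.0441], [-0.0092, 0.0486], [-0.0105, 0.0307], [-0.0018, 0.0782]]
0.015 [[-0.0018, 0.0524], [-0.0089, 0.0567], [-0.0101, 0.0394], [-0.0017, 0.0852]]
```

Call:
arm_command(moves=[[[0,0,0],[0,0,0],1],[[0,0,0],[0,0,0],1],[[0,0,0],[0,0,0],1],[[0,0,0],[0,0,0],1]])

```text
t: 9.15
eef_pos: [0.5525, -0.2743, 0.0967]
tool_rot: [0.999, 0.044, 0.0, 0.0]
force: [-0.2, 0.2, 0.0]
opening: 0.0543
grasp_force: 0.0
```

Bezel is about -0.22 rad. Continue closing, and meanwhile measure the cast from the stored pictures.

Call:
arm_command(moves=[[[0,0,0],[0,0,0],1],[[0,0,0],[0,0,0],1],[[0,0,0],[0,0,0],1],[[0,0,0],[0,0,0],1]])

```text
t: 9.65
eef_pos: [0.5523, -0.2742, 0.0964]
tool_rot: [0.999, 0.044, -0.0, -0.0]
force: [-0.3, -0.7, -0.5]
opening: 0.0338
grasp_force: 30.0
```

Run:
```python
from h import *
s=get_state();print(s["eef_pos"],s["opening"],s["grasp_force"],s["force"])
for n,(x0,y0,x1,y1) in {"top1":(245,250,300,298),"w1":(0,180,125,290),"scene1":(295,185,340,228)}.items():
    im=cv2.imread(f"pics/{n}.png");h=cv2.cvtColor(im,cv2.COLOR_BGR2HSV)
    r=h[y0:y1,x0:x1]; m=((r[...,1]>28)&(r[...,2]>110)&(r[...,0]<30)).astype(np.uint8)
    k,l,st,ce=cv2.connectedComponentsWithStats(m); 
    i=1+np.argmax(st[1:,4]); p=np.argwhere(l==i)[:,::-1].astype(np.float32)+[x0,y0]
    print(n,st[i],ce[i]+[x0,y0],cv2.minAreaRect(p.astype(np.float32)))
ct=get_calibration("top");print(onz(ct,[(273.2,274.7)],.008))
```

```text
[ 0.55234784 -0.27424294  0.09635757] 0.03377610979757229 29.996171593666077 [-0.3369452  -0.66472038 -0.45759333]
top1 [ 12  14  27  16 305] [269.94098361 271.33770492] ((269.89776611328125, 271.1170959472656), (25.178028106689453, 13.020143508911133), 7.431407928466797)Traceback (most recent call last):
  File "<stdin>", line 7, in <module>
    return _wrapfunc(a, 'argmax', axis=axis, out=out, **kwds)
    return bound(*args, **kwds)
ValueError: attempt to get argmax of an empty sequence
```

Gripped at 33.8 mm with 30 N. Next I lift and carry towards the cast, stopping short on the -x side for a close look at the row.

Call:
arm_command(moves=[[[0,0,0],[0,0,0.04],1],[[0,0,0],[0,0,0.08],1],[[0,0,0],[0,0.02,0.09],1],[[0,0,-0.06],[-0.03,0.09,0.05],1],[[0,0,-0.06],[-0.035,0.1,0],1]])

```text
t: 10.28
eef_pos: [0.5203, -0.1687, 0.2281]
tool_rot: [1.0, 0.013, 0.002, 0.001]
force: [0.8, -0.0, -3.0]
opening: 0.0337
grasp_force: 30.0
```

Call:
arm_command(moves=[[[0,0,-0.06],[-0.035,0.1,0],1],[[0,0,-0.06],[-0.035,0.1,0],1],[[0,0,-0.06],[-0.035,0.1,0],1],[[0,0,-0.06],[-0.035,0.1,0],1],[[0,0,0],[0,0.03,0],1]])

```text
t: 10.9
eef_pos: [0.4481, 0.048, 0.2263]
tool_rot: [0.999, -0.045, -0.001, -0.0]
force: [1.1, -1.2, -3.0]
opening: 0.0338
grasp_force: 30.0
```

Call:
arm_command(moves=[[[0,0,0],[0,0,0],1],[[0,0,0],[0,0,0],1]])

```text
t: 11.15
eef_pos: [0.4503, 0.045, 0.2264]
tool_rot: [0.999, -0.047, 0.0, 0.0]
force: [0.2, -0.4, -2.1]
opening: 0.034
grasp_force: 30.0
```

Run:
```python
from h import *
s=get_state();c=get_calibration("wrist");im=camera("wrist");save(im,"w6");np.save("w6.npy",c["pose"])
print(s["t"],s["eef_pos"],s["tool_rot"],s["force"],s["opening"],s["grasp_force"])
p=proj(c,[.503,.045,.083])[0].astype(int);print(p)
h=cv2.cvtColor(im,cv2.COLOR_RGB2HSV)
for dy in range(-60,70,6): print(p[1]+dy,[tuple(int(v) for v in h[p[1]+dy,p[0]+dx]) for dx in(-40,0,40)])
```

```text
11.15 [0.45030283 0.04497158 0.22635166] [ 9.98918162e-01 -4.65024966e-02  6.40908864e-05  1.38991202e-04] [ 0.16793174 -0.44223212 -2.10118856] 0.034044513667006795 29.999297261238098
[305 160]
100 [(108, 6, 197), (120, 7, 143), (113, 7, 143)]
106 [(113, 5, 194), (120, 6, 135), (113, 7, 147)]
112 [(110, 5, 142), (114, 13, 97), (120, 5, 146)]
118 [(120, 7, 146), (120, 16, 98), (110, 5, 143)]
124 [(113, 7, 144), (108, 11, 112), (120, 5, 143)]
130 [(100, 4, 204), (100, 4, 203), (120, 6, 130)]
136 [(100, 4, 196), (90, 3, 200), (110, 16, 96)]
142 [(90, 3, 200), (18, 14, 181), (120, 13, 96)]
148 [(100, 4, 197), (17, 13, 174), (114, 13, 95)]
154 [(105, 3, 196), (15, 13, 196), (120, 11, 95)]
160 [(100, 4, 196), (17, 13, 173), (114, 14, 94)]
166 [(100, 4, 194), (17, 14, 164), (120, 11, 93)]
172 [(105, 3, 197), (18, 13, 192), (108, 14, 93)]
178 [(90, 3, 191), (20, 14, 164), (115, 17, 92)]
184 [(100, 4, 184), (90, 3, 186), (113, 7, 142)]
190 [(100, 4, 181), (114, 8, 161), (120, 5, 149)]
196 [(113, 7, 144), (120, 9, 143), (113, 7, 144)]
202 [(113, 5, 200), (120, 9, 179), (113, 6, 182)]
208 [(120, 5, 193), (120, 5, 145), (113, 5, 195)]
214 [(113, 5, 189), (113, 7, 145), (120, 5, 195)]
220 [(114, 7, 194), (113, 7, 142), (114, 6, 199)]
226 [(105, 3, 153), (100, 5, 154), (105, 3, 150)]
```

Run:
```python
from h import *
c=dict(get_calibration("wrist"));c["pose"]=np.load("w6.npy");im=cv2.imread("pics/w6.png")
h=cv2.cvtColor(im,cv2.COLOR_BGR2HSV).astype(int)
m=((h[...,0]>8)&(h[...,0]<28)&(h[...,1]>9)).astype(np.uint8);m[230:]=0;m[:90]=0;m[:,:220]=0;m[:,400:]=0
m=cv2.morphologyEx(m,cv2.MORPH_CLOSE,np.ones((5,5)))
k,l,st,ce=cv2.connectedComponentsWithStats(m);i=1+np.argmax(st[1:,4]);print(st[i],ce[i])
r=cv2.minAreaRect(np.argwhere(l==i)[:,::-1].astype(np.float32));print(r)
b=cv2.boxPoints(r)
for z in(.068,.076,.083):
    P=onz(c,b,z);d=[np.linalg.norm(P[j]-P[(j+1)%4]) for j in range(2)];C=P.mean(0)
    e=P[1]-P[0] if d[0]>d[1] else P[2]-P[1];e=e*np.sign(e[1])
    print(z,C.round(4),np.round(d,4),"yaw",-np.arctan2(e[0],e[1]))
# bright teeth: print brightness map of ROI (rotated)
M=cv2.getRotationMatrix2D(r[0],r[2] if r[1][0]>r[1][1] else r[2]-90,1)
v=cv2.warpAffine(im,M,(640,480))[int(r[0][1])-26:int(r[0][1])+26:2,int(r[0][0])-46:int(r[0][0])+46:3,1]
for q in v: print(" ".join(f"{x:3d}" for x in q))
```

```text
[ 267  141   71   38 2616] [302.11314985 159.93501529]
((302.0, 159.5), (37.0, 70.0), 90.0)
0.068 [0.5035 0.0479 0.068 ] [0.0551 0.0289] yaw -0.0937096804605456
0.076 [0.5038 0.0477 0.076 ] [0.0537 0.0282] yaw -0.09370968046054573
0.083 [0.5041 0.0475 0.083 ] [0.0526 0.0275] yaw -0.09370968046054529
141 141 102 197 197 197 197 197 197 197 196 196 196 197 196 196 196 196 196 196 196 196 196 196 196 196 196 196 196 117 116
143 142  83 194 195 194 194 180 186 183 181 181 182 181 182 183 183 183 184 184 184 184 185 185 193 194 194 194 194 116  83
145 139  86 197 197 197 197 188 199 200 199 199 199 199 199 199 199 199 199 199 199 199 199 199 189 197 197 197 197 115  89
145 113  91 202 202 202 203 192 198 199 199 199 198 198 198 198 198 198 198 198 198 198 198 199 194 203 203 203 203 115  90
141  90  92 202 191 175 177 170 160 160 161 160 160 160 160 160 160 160 160 161 161 159 159 159 182 181 182 194 202 110  91
137  88  92 196 181 183 182 183 182 183 183 183 183 183 184 185 185 185 185 186 186 186 186 185 186 186 186 178 199 106  91
139  92  91 193 184 186 186 186 186 186 186 187 187 187
[... 1724 characters left out ...]
 187 188 188 188 187 188 188 187 188 187 188 188 188 188 188 189 173 200  91  88
143 127  87 193 179 188 187 187 188 187 187 187 188 188 188 188 187 188 187 188 187 188 188 187 189 189 189 172 198  92  89
143 140  89 192 176 182 182 182 182 182 182 182 182 182 182 182 182 183 182 182 181 182 182 182 183 183 183 176 198  91  84
139 137 118 187 191 176 176 177 162 163 163 163 163 163 163 163 163 163 163 162 164 163 163 163 176 176 177 189 199  91 110
138 135 143 182 193 193 193 193 198 198 198 198 197 198 198 198 198 199 199 199 200 199 200 201 194 195 195 195 196  90 137
139 135 138 180 193 193 193 193 197 196 196 196 196 196 196 196 196 196 196 196 197 196 197 198 192 192 192 192 193  88 141
```

The cast's base is parallel to the tool already (yaw -0.094 for both), with the row middle at pixel (302,162). I check the camera's bias with the held gauge's brass hub in the same picture.

Run:
```python
from h import *
c=dict(get_calibration("wrist"))
T=np.array([.4503,.0450,.2264]);a=-.093;gx=np.array([np.cos(a),np.sin(a),0]);gy=np.array([-gx[1],gx[0],0])
for n in("w5","w6"):
    im=cv2.imread(f"pics/{n}.png");h=cv2.cvtColor(im,cv2.COLOR_BGR2HSV)
    m=cv2.inRange(h,(12,70,90),(32,255,255));m[:220]=0;m[290:]=0;m[:,:290]=0;m[:,350:]=0
    k,l,st,ce=cv2.connectedComponentsWithStats(m)
    print(n,[(st[i].tolist(),ce[i].round(1)) for i in range(1,k) if st[i,4]>10])
c["pose"]=np.load("w6.npy")
foot=T-[0,0,.0964]
print("proj hub,mark0",proj(c,[foot+gx*.014+[0,0,.05],foot+gx*.012+[0,0,.015]]))
print(onz(c,[(302,162),(302,159.5)],.081))
```

```text
w5 [([325, 232, 8, 9, 54], array([328.3, 236. ])), ([308, 249, 14, 10, 111], array([314.5, 253.3]))]
w6 [([323, 233, 7, 8, 49], array([325.8, 236.6])), ([305, 250, 14, 10, 108], array([311.6, 253.9]))]
proj hub,mark0 [[311.83125291 240.59427137]
 [311.85975223 230.46631641]]
[[0.50230698 0.04772483 0.081     ]
 [0.50417332 0.0475381  0.081     ]]
```

Run:
```python
from h import *
c=dict(get_calibration("wrist"))
for n,F,a in(("w5",np.array([.5523,-.2742,0.]),.09),("w6",np.array([.4503,.0450,.130]),-.093)):
    c["pose"]=np.load(n+".npy");gx=np.array([np.cos(a),np.sin(a),0]);gy=np.array([-gx[1],gx[0],0])
    E=[F+gx*.013+gy*s+[0,0,z] for s in(.03,-.03) for z in(0,.007)]
    p=proj(c,E);print(n,p.round(1).tolist(),"px/mm",p[0]-proj(c,[E[0]-gx*.001])[0])
    g=cv2.cvtColor(cv2.imread(f"pics/{n}.png"),cv2.COLOR_BGR2GRAY)
    for q in(p[0],p[2]): 
        x=int(round(q[0]));print(x,g[205:245,x].tolist())
```

```text
w5 [[269.4, 223.5], [268.3, 225.7], [359.2, 223.7], [360.4, 225.8]] px/mm [-0.03753342 -1.46600167]
269 [136, 136, 136, 136, 136, 135, 134, 133, 132, 131, 132, 133, 133, 133, 134, 135, 134, 135, 132, 122, 145, 177, 185, 188, 189, 189, 187, 185, 184, 183, 166, 107, 62, 68, 71, 72, 71, 69, 74, 103]
359 [136, 136, 135, 136, 136, 134, 134, 133, 133, 133, 133, 133, 133, 132, 132, 132, 131, 130, 130, 127, 123, 149, 179, 186, 188, 190, 188, 187, 186, 184, 184, 161, 75, 64, 68, 70, 71, 68, 66, 94]
w6 [[267.2, 224.2], [266.0, 226.4], [356.6, 224.2], [357.7, 226.3]] px/mm [-0.04138715 -1.45937467]
267 [195, 193, 191, 189, 189, 189, 188, 187, 186, 185, 184, 184, 185, 187, 188, 189, 190, 192, 193, 179, 140, 152, 184, 194, 197, 199, 198, 197, 195, 194, 193, 175, 115, 68, 73, 78, 78, 77, 74, 79]
357 [195, 196, 197, 197, 195, 195, 194, 193, 194, 194, 194, 193, 194, 194, 195, 194, 193, 193, 194, 176, 135, 148, 177, 193, 197, 198, 199, 198, 196, 194, 194, 185, 142, 65, 71, 75, 76, 75, 74, 71]
```

The foot edge appears where the TCP says, so the camera bias is small (under 1 mm). Target foot centre is (0.5035, 0.0476). Now I lean by 0.22 and move above the row.

Call:
arm_command(moves=[[[0.146,-0.014,0],[0.034,-0.012,0],1],[[0.146,-0.014,0],[0.034,-0.012,0],1],[[0.146,-0.014,0],[0.034,-0.012,-0.02],1],[[0,0,0],[0,0,-0.03],1],[[0,0,0],[0,0,0],1]])

```text
t: 11.82
eef_pos: [0.4998, 0.0273, 0.2002]
tool_rot: [0.993, -0.047, 0.004, -0.109]
force: [0.2, 0.1, -3.5]
opening: 0.0339
grasp_force: 30.0
```

Call:
arm_command(moves=[[[0,0,0],[0,0,0],1],[[0,0,0],[0,0,0],1],[[0,0,0],[0,0,0],1],[[0,0,0],[0,0,0],1]])

```text
t: 12.32
eef_pos: [0.5009, 0.0279, 0.2016]
tool_rot: [0.993, -0.046, 0.006, -0.11]
force: [-0.2, 0.5, -3.4]
opening: 0.0341
grasp_force: 30.0
```

```bash
cat > chk.py <<'E'
from h import *
import sys
def chk(n):
    s=get_state();c=dict(get_calibration("wrist"));im=camera("wrist");save(im,n);np.save(n+".npy",c["pose"])
    M=R.from_quat(s["tool_rot"]).as_matrix();z=-M[:,2]
    F=s["eef_pos"]-.0964*z*1
    print("t",s["t"],"tcp",s["eef_pos"].round(4),"foot",F.round(4),"lean",np.arctan2(M[2,1],-M[2,2]).round(4),"tiltx",M[2,0].round(4),"yaw",np.arctan2(M[1,0],M[0,0]).round(3),"f",s["force"].round(1),"tq",s["torque"].round(2),s["opening"].round(4),s["grasp_force"])
    h=cv2.cvtColor(im,cv2.COLOR_RGB2HSV)
    m=cv2.inRange(h,(12,70,90),(32,255,255));m[:215]=0;m[290:]=0;m[:,:285]=0;m[:,360:]=0
    k,l,st,ce=cv2.connectedComponentsWithStats(m)
    for i in range(1,k):
        if st[i,4]>10: print(st[i].tolist(),ce[i].round(2))
    g=cv2.cvtColor(im,cv2.COLOR_RGB2GRAY)
    for r in range(230,252,2): print(r,g[r,300:346].tolist())
E
python3 -c "
from chk import *
chk('w7')"
```

```text
Traceback (most recent call last):
  File "chk.py", line 7, in chk
    print("t",s["t"],"tcp",s["eef_pos"].round(4),"foot",F.round(4),"lean",np.arctan2(M[2,1],-M[2,2]).round(4),"tiltx",M[2,0].round(4),"yaw",np.arctan2(M[1,0],M[0,0]).round(3),"f",s["force"].round(1),"tq",s["torque"].round(2),s["opening"].round(4),s["grasp_force"])
                                                                                                                                                                                                                                 ^^^^^^^^^^^^^^^^^^
AttributeError: 'float' object has no attribute 'round'
```

```bash
sed -i 's/s\["opening"\].round(4)/round(s["opening"],4)/' chk.py; python3 -c "
from chk import *
chk('w7')"
```

```text
t 12.375 tcp [0.5009 0.0279 0.2016] foot [0.5029 0.0488 0.1075] lean -0.2199 tiltx 0.0009 yaw -0.093 f [ 0.5  0.3 -3. ] tq [-0.3   0.21 -0.02] 0.0338 29.99928116798401
[323, 233, 7, 8, 43] [326.05 236.14]
[305, 250, 14, 10, 104] [312.38 253.84]
230 [201, 201, 201, 200, 201, 201, 201, 201, 201, 200, 200, 200, 200, 200, 200, 200, 200, 200, 200, 200, 200, 200, 201, 200, 200, 200, 200, 199, 199, 200, 200, 199, 200, 199, 200, 200, 199, 199, 199, 200, 200, 199, 199, 199, 199, 199]
232 [198, 193, 188, 188, 188, 189, 189, 189, 189, 189, 189, 189, 189, 188, 189, 188, 188, 188, 188, 188, 188, 194, 198, 198, 191, 180, 167, 170, 176, 182, 194, 198, 198, 198, 198, 198, 198, 198, 198, 198, 198, 198, 198, 198, 198, 198]
234 [72, 74, 74, 74, 74, 73, 73, 74, 75, 74, 75, 75, 75, 76, 76, 75, 75, 73, 74, 74, 74, 73, 71, 104, 124, 129, 132, 127, 117, 103, 92, 109, 119, 116, 134, 143, 143, 160, 169, 169, 172, 173, 173, 176, 182, 185]
236 [88, 88, 89, 88, 89, 89, 89, 89, 89, 89, 89, 89, 90, 90, 90, 91, 90, 90, 90, 89, 90, 89, 93, 144, 165, 168, 172, 164, 132, 99, 88, 83, 83, 81, 81, 81, 80, 81, 80, 79, 77,
[... 807 characters left out ...]
, 125, 114, 105, 122, 134, 124, 118, 128, 133]
246 [134, 133, 133, 126, 105, 112, 129, 133, 134, 122, 90, 72, 72, 71, 66, 54, 37, 31, 37, 55, 66, 66, 69, 68, 69, 70, 67, 64, 86, 121, 134, 120, 103, 92, 102, 97, 70, 94, 109, 112, 98, 70, 69, 81, 102, 99]
248 [133, 134, 134, 134, 133, 133, 134, 133, 134, 133, 119, 103, 96, 80, 53, 31, 27, 26, 27, 72, 88, 86, 86, 84, 84, 87, 86, 99, 125, 133, 133, 134, 134, 126, 121, 129, 134, 134, 133, 134, 110, 81, 88, 104, 116, 129]
250 [133, 133, 134, 134, 133, 131, 124, 117, 115, 113, 111, 111, 111, 102, 95, 94, 85, 77, 94, 119, 127, 127, 131, 133, 134, 134, 134, 134, 133, 133, 134, 134, 134, 133, 134, 133, 133, 134, 133, 134, 134, 134, 133, 134, 134, 121]
```

```bash
python3 - <<'E'
from h import *
c=dict(get_calibration("wrist"))
F=np.array([.5523,-.2742,0.]);a=.09;c["pose"]=np.load("w5.npy");gx=np.array([np.cos(a),np.sin(a),0]);gy=np.array([-gx[1],gx[0],0])
def P(r,b,x): return F+gx*x+gy*r*np.sin(b)+[0,0,.05-r*np.cos(b)]
for x in(.007,.010,.013):
  print(x,"tip0",proj(c,[P(.035,0,x)])[0].round(2),"tip-.22",proj(c,[P(.035,-.22,x)])[0].round(2))
  for b in(-.2,-.22,-.24,-.26): print("  ",b,proj(c,[P(.035,b,x),P(.03875,b,x),P(.0425,b,x)]).round(2).tolist())
E
python3 - <<'E'
import cv2
for n,c0 in(("w5",300),("w6",298),("w7",300)):
    im=cv2.imread(f"pics/{n}.png").astype(int);d=im[...,2]-im[...,0]
    print(n)
    for r in range(230,256): print(r,d[r,c0:c0+34].tolist())
E
```

```text
0.007 tip0 [314.35 237.59] tip-.22 [326.4  237.92]
   -0.2 [[325.32, 237.86], [326.3, 236.52], [327.26, 235.21]]
   -0.22 [[326.4, 237.92], [327.49, 236.58], [328.55, 235.28]]
   -0.24 [[327.49, 237.98], [328.68, 236.65], [329.83, 235.35]]
   -0.26 [[328.57, 238.04], [329.86, 236.72], [331.11, 235.42]]
0.01 tip0 [314.36 232.99] tip-.22 [326.45 233.31]
   -0.2 [[325.36, 233.25], [326.35, 231.97], [327.31, 230.72]]
   -0.22 [[326.45, 233.31], [327.54, 232.03], [328.6, 230.78]]
   -0.24 [[327.54, 233.36], [328.73, 232.09], [329.89, 230.85]]
   -0.26 [[328.62, 233.43], [329.91, 232.16], [331.17, 230.92]]
0.013 tip0 [314.37 228.37] tip-.22 [326.5  228.67]
   -0.2 [[325.4, 228.61], [326.39, 227.39], [327.36, 226.2]]
   -0.22 [[326.5, 228.67], [327.59, 227.45], [328.65, 226.26]]
   -0.24 [[327.59, 228.72], [328.78, 227.51], [329.94, 226.32]]
   -0.26 [[328.67, 228.78], [329.97, 227.57], [331.23, 226.39]]
w5
230 [-3, -2, -3, -3, -3, -3, -3, -3, -2, -3, -3, -3, -2, -3, -3, -3, -3, -2, -3, -3, -2, -2, -3, -2, -3, -2, -2, -2, -2, -3, -2, -2, -2, -2]
231 [-2, -2, -2, -2, -3, -3, -3, -3, -3, -3, 
[... 9171 characters left out ...]
, 40, 46, 51, 51, 50, 52, 52, 53, 46, 41, 24, 7, 2, 2, 3, 3, 3, 3, 4, 4, 3, 3, 4, 3, 3, 3]
251 [3, 3, 3, 3, 4, 22, 50, 59, 60, 60, 61, 61, 61, 60, 60, 59, 60, 58, 53, 20, 5, 3, 3, 3, 3, 3, 3, 4, 4, 3, 3, 3, 4, 3]
252 [3, 3, 4, 3, 3, 34, 66, 65, 64, 64, 62, 61, 60, 60, 61, 63, 62, 63, 62, 31, 8, 3, 4, 3, 3, 4, 3, 3, 3, 4, 3, 3, 3, 4]
253 [3, 3, 3, 4, 3, 39, 74, 74, 74, 76, 74, 73, 73, 72, 73, 72, 72, 69, 67, 33, 8, 3, 3, 3, 3, 3, 4, 3, 4, 4, 3, 3, 3, 3]
254 [3, 3, 3, 3, 4, 40, 75, 78, 75, 73, 74, 75, 76, 79, 82, 81, 77, 73, 69, 33, 8, 3, 3, 3, 3, 4, 3, 3, 3, 3, 3, 3, 4, 4]
255 [3, 3, 3, 4, 3, 40, 75, 73, 50, 10, 13, 20, 43, 75, 82, 80, 77, 73, 69, 31, 6, 3, 3, 3, 4, 3, 4, 4, 3, 4, 3, 3, 3, 3]
```

Call:
arm_command(moves=[[[0.05,-0.005,0],[0.001,-0.007,-0.01],1],[[0,0,0],[0,0,-0.02],1],[[0,0,0],[0,0,0],1],[[0,0,0],[0,0,-0.004],1],[[0,0,0],[0,0,0],1]])

```text
t: 13.05
eef_pos: [0.5014, 0.0244, 0.1844]
tool_rot: [0.991, -0.046, 0.006, -0.122]
force: [0.6, -0.5, -3.0]
opening: 0.0333
grasp_force: 30.0
```

Call:
arm_command(moves=[[[0,0,0],[0,0,-0.002],1],[[0,0,0],[0,0,0],1],[[0,0,0],[0,0,0],1]])

```text
t: 13.42
eef_pos: [0.5014, 0.0243, 0.1835]
tool_rot: [0.991, -0.046, 0.006, -0.122]
force: [-0.1, 0.2, -1.5]
opening: 0.0336
grasp_force: 30.0
```

Call:
arm_command(moves=[[[0,0,0],[0,0,-0.002],1],[[0,0,0],[0,0,0],1],[[0,0,0],[0,0,0],1]])

```text
t: 13.8
eef_pos: [0.5014, 0.0243, 0.1824]
tool_rot: [0.991, -0.046, 0.006, -0.122]
force: [-1.2, 0.3, -3.5]
opening: 0.0336
grasp_force: 30.0
```

Call:
arm_command(moves=[[[0,0,0],[0,0,-0.002],1],[[0,0,0],[0,0,0],1]])

```text
t: 14.05
eef_pos: [0.5013, 0.0243, 0.1813]
tool_rot: [0.991, -0.046, 0.006, -0.122]
force: [0.9, 0.4, -2.4]
opening: 0.0338
grasp_force: 30.0
```

Call:
arm_command(moves=[[[0,0,0],[0,0,-0.002],1],[[0,0,0],[0,0,0],1]])

```text
t: 14.3
eef_pos: [0.5013, 0.0243, 0.1803]
tool_rot: [0.991, -0.046, 0.006, -0.122]
force: [0.5, -0.6, -4.4]
opening: 0.0336
grasp_force: 30.0
```

Call:
arm_command(moves=[[[0,0,0],[0,0,-0.001],1],[[0,0,0],[0,0,0],1]])

```text
t: 14.55
eef_pos: [0.5013, 0.0243, 0.1799]
tool_rot: [0.991, -0.046, 0.006, -0.122]
force: [0.3, -0.8, -3.6]
opening: 0.0338
grasp_force: 30.0
```

```bash
python3 -c "
from chk import *
chk('w8')" | grep -v '^2[0-9][0-9] '
```

```text
t 14.55 tcp [0.5013 0.0243 0.1799] foot [0.5036 0.0476 0.0864] lean -0.2451 tiltx 0.0008 yaw -0.093 f [ 0.3 -0.8 -3.6] tq [-0.34  0.18  0.01] 0.0338 29.999218583106995
[323, 233, 7, 8, 41] [326.05 235.98]
[306, 250, 13, 10, 100] [312.74 253.72]
```

Call:
arm_command(moves=[[[0,0,0],[0,0,-0.002],1],[[0,0,0],[0,0,0],1]])

```text
t: 14.85
eef_pos: [0.5016, 0.0243, 0.1792]
tool_rot: [0.991, -0.046, 0.006, -0.122]
force: [-1.0, -1.0, 3.0]
opening: 0.0332
grasp_force: 30.0
```

Call:
arm_command(moves=[[[0,0,0],[0,0,-0.001],1],[[0,0,0],[0,0,0],1]])

```text
t: 15.1
eef_pos: [0.5017, 0.0243, 0.179]
tool_rot: [0.991, -0.046, 0.007, -0.122]
force: [-2.3, -0.9, 11.4]
opening: 0.0341
grasp_force: 30.0
```

Call:
arm_command(moves=[[[0,0,0],[0,0,-0.001],1],[[0,0,0],[0,0,0],1]])

```text
t: 15.35
eef_pos: [0.502, 0.0243, 0.1789]
tool_rot: [0.991, -0.046, 0.007, -0.122]
force: [-3.7, -1.5, 16.8]
opening: 0.034
grasp_force: 30.0
```

Call:
arm_command(moves=[[[0,0,0],[0,0,0],1],[[0,0,0],[0,0,0],1]])

```text
t: 15.6
eef_pos: [0.502, 0.0243, 0.1789]
tool_rot: [0.991, -0.046, 0.007, -0.122]
force: [-3.1, -0.5, 16.5]
opening: 0.0341
grasp_force: 30.0
```

Contact found, but it now presses about 20 N. I ease back to a light press and look.

Call:
arm_command(moves=[[[0,0,0],[0,0,0.002],1],[[0,0,0],[0,0,0],1],[[0,0,0],[0,0,0],1],[[0,0,0],[0,0,0],1],[[0,0,0],[0,0,0],1]])

```text
t: 16.23
eef_pos: [0.5017, 0.0243, 0.1791]
tool_rot: [0.991, -0.046, 0.006, -0.122]
force: [0.3, -0.1, 6.1]
opening: 0.0342
grasp_force: 30.0
```

```bash
python3 -c "
from chk import *
chk('w9')
im=cv2.imread('pics/w9.png')
a=cv2.resize(im[225:260,285:345],(800,467),interpolation=cv2.INTER_CUBIC)
cv2.imwrite('pics/z9.png',a)" | grep -v '^2[0-9][0-9] '
```

```text
t 16.225 tcp [0.5017 0.0243 0.1791] foot [0.504  0.0476 0.0856] lean -0.2452 tiltx 0.0015 yaw -0.093 f [ 0.3 -0.1  6.1] tq [0.11 0.25 0.03] 0.0342 30.00104159116745
[323, 233, 7, 9, 44] [326.05 236.57]
[305, 250, 14, 10, 105] [312.4  254.08]
```

View pics/z9.png

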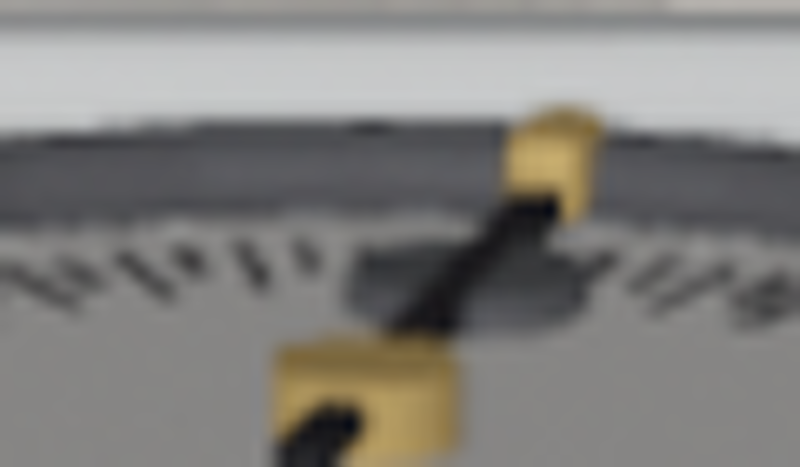

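The pointer tip is at crop (536,195) and the mark's inner end is centred at about (551,175). The mark is still ~1.2 px (0.022 rad) further out, so I rock slightly more and ease the press.

Call:
arm_command(moves=[[[0,0,0],[0,0,0.002],1],[[0.044,-0.004,0],[0,-0.004,0],1],[[0,0,0],[0,0,0],1],[[0,0,0],[0,0,0],1],[[0,0,0],[0,0,0],1]])

```text
t: 16.9
eef_pos: [0.5014, 0.0223, 0.1799]
tool_rot: [0.99, -0.046, 0.007, -0.133]
force: [0.1, 0.1, -2.7]
opening: 0.0337
grasp_force: 30.0
```

Call:
arm_command(moves=[[[0,0,0],[0,0,0],1],[[0,0,0],[0,0,0],1],[[0,0,0],[0,0,0],1],[[0,0,0],[0,0,0],1]])

```text
t: 17.4
eef_pos: [0.5014, 0.0223, 0.1799]
tool_rot: [0.99, -0.046, 0.007, -0.133]
force: [-0.2, 0.4, -2.7]
opening: 0.0334
grasp_force: 30.0
```

Run:
```python
from chk import *
import io,contextlib
f=io.StringIO()
with contextlib.redirect_stdout(f): chk('w10')
print("\n".join(f.getvalue().split("\n")[:3]))
for n in("w9","w10"):
    im=cv2.imread(f"pics/{n}.png").astype(int);g=im[...,1];d=im[...,2]-im[...,0]
    print(n)
    for r in range(236,249): print(r,g[r,314:334].tolist(),"|",d[r,320:333].tolist())
```

```text
t 17.4 tcp [0.5014 0.0223 0.1799] foot [0.5038 0.0476 0.0869] lean -0.2672 tiltx 0.0008 yaw -0.093 f [-0.2  0.4 -2.7] tq [-0.46  0.2  -0.02] 0.0334 29.999251663684845
[323, 233, 7, 8, 42] [325.86 236.29]
[305, 250, 14, 10, 99] [312.73 253.99]
w9
236 [87, 87, 87, 87, 87, 84, 85, 86, 92, 142, 162, 165, 167, 161, 133, 99, 84, 80, 79, 80] | [-4, -5, 11, 69, 83, 84, 87, 84, 73, 37, 3, -5, -5]
237 [93, 92, 93, 92, 91, 91, 92, 93, 96, 144, 163, 166, 171, 162, 133, 101, 89, 87, 85, 85] | [-5, -5, 16, 71, 84, 86, 87, 84, 73, 31, 0, -4, -5]
238 [90, 91, 92, 91, 92, 92, 93, 93, 97, 130, 145, 147, 152, 155, 133, 99, 90, 90, 89, 89] | [-4, -4, 17, 64, 77, 78, 79, 81, 74, 25, -5, -4, -5]
239 [84, 85, 85, 86, 85, 85, 85, 85, 86, 83, 84, 83, 84, 136, 132, 96, 87, 87, 87, 88] | [-5, -5, 13, 34, 41, 42, 44, 73, 71, 24, -5, -5, -5]
240 [88, 93, 93, 94, 86, 80, 79, 75, 58, 33, 24, 24, 26, 126, 124, 88, 82, 81, 83, 83] | [-5, -4, 1, 4, -2, 0, -1, 70, 61, 12, -5, -4, -4]
241 [115, 118, 119, 120, 112, 105, 90, 60, 32, 25, 26, 26, 45, 113, 119, 107, 101, 98, 89, 82] | [-1, -2, -2, -1, -2, -1, 1, 42, 26, 0, 
[... 2143 characters left out ...]
244 [57, 57, 57, 57, 58, 55, 55, 56, 56, 56, 57, 55, 57, 57, 66, 70, 69, 103, 128, 124] | [-4, -3, -4, -3, -2, -3, -4, -3, -3, -1, 0, 2, 2]
245 [58, 56, 56, 57, 56, 53, 55, 58, 57, 56, 57, 56, 57, 56, 57, 66, 96, 119, 116, 94] | [-4, -2, -3, -3, -3, -3, -3, -3, -3, -1, 1, 2, 2]
246 [66, 66, 58, 52, 52, 53, 57, 60, 60, 61, 62, 62, 62, 63, 62, 85, 120, 125, 97, 80] | [-3, -4, -3, -4, -3, -4, -3, -3, -3, -1, 1, 2, 2]
247 [79, 72, 52, 34, 39, 38, 63, 75, 74, 76, 76, 73, 72, 71, 67, 85, 120, 132, 125, 101] | [-4, -5, -5, -4, -5, -4, -5, -4, -4, -2, 2, 3, 2]
248 [77, 58, 36, 26, 24, 27, 73, 88, 85, 84, 82, 80, 77, 72, 77, 102, 126, 133, 133, 120] | [-4, -5, -5, -5, -5, -5, -5, -5, -3, -1, 2, 2, 3]
```

The pointer (325.95) now sits on the mark (325.8) but the foot has lifted off. I lower it again to a light press.

Call:
arm_command(moves=[[[0,0,0],[0,0,-0.0012],1],[[0,0,0],[0,0,0],1],[[0,0,0],[0,0,0],1]])

```text
t: 17.82
eef_pos: [0.5014, 0.0223, 0.1794]
tool_rot: [0.99, -0.046, 0.007, -0.133]
force: [-0.8, -0.8, -1.3]
opening: 0.0341
grasp_force: 30.0
```

Call:
arm_command(moves=[[[0,0,0],[0,0,-0.0006],1],[[0,0,0],[0,0,0],1],[[0,0,0],[0,0,0],1]])

```text
t: 18.2
eef_pos: [0.5015, 0.0223, 0.1792]
tool_rot: [0.99, -0.046, 0.007, -0.133]
force: [0.3, 0.7, 3.4]
opening: 0.0339
grasp_force: 30.0
```

Call:
arm_command(moves=[[[0,0,0],[0,0,0.0002],1],[[0,0,0],[0,0,0],1],[[0,0,0],[0,0,0],1],[[0,0,0],[0,0,0],1],[[0,0,0],[0,0,0],1]])

```text
t: 18.82
eef_pos: [0.5014, 0.0223, 0.1791]
tool_rot: [0.99, -0.046, 0.007, -0.133]
force: [0.3, 0.6, 3.8]
opening: 0.0337
grasp_force: 30.0
```

Run:
```python
from chk import *
import io,contextlib
for n in("w11","w12"):
    f=io.StringIO()
    with contextlib.redirect_stdout(f): chk(n)
    print("\n".join(f.getvalue().split("\n")[:3]))
im=cv2.imread("pics/w12.png").astype(int);g=im[...,1];d=im[...,2]-im[...,0]
for r in range(236,243): print(r,g[r,318:334].tolist(),"|",d[r,320:333].tolist())
camera("top");print(get_state()["force"])
# cast check: beige mask in top view vs start
for k,im in(("0",cv2.imread("pics/top1.png")),("1",camera("top")[:,:,::-1])):
    h=cv2.cvtColor(np.ascontiguousarray(im),cv2.COLOR_BGR2HSV);b=h[225:310,170:310]
    print(k,[int(v) for v in im[252,189]],[int(v) for v in im[305,298]])
```

```text
t 18.825 tcp [0.5014 0.0223 0.1791] foot [0.5039 0.0476 0.0862] lean -0.2672 tiltx 0.0009 yaw -0.093 f [0.3 0.6 3.8] tq [ 0.06  0.22 -0.04] 0.0337 30.000622272491455
[323, 233, 7, 8, 43] [325.93 236.3 ]
[305, 250, 14, 10, 102] [312.59 254.01]
t 18.875 tcp [0.5014 0.0223 0.1791] foot [0.5038 0.0476 0.0862] lean -0.2672 tiltx 0.0009 yaw -0.093 f [-0.1  0.2  3.8] tq [0.03 0.17 0.02] 0.0336 30.00058203935623
[323, 233, 7, 8, 43] [325.93 236.3 ]
[305, 250, 14, 10, 101] [312.66 254.01]
236 [85, 85, 84, 84, 93, 142, 162, 165, 168, 161, 133, 98, 83, 80, 80, 79] | [-4, -4, 12, 69, 84, 84, 85, 83, 73, 37, 3, -5, -4]
237 [91, 91, 91, 92, 96, 144, 163, 166, 171, 162, 131, 100, 89, 86, 85, 86] | [-5, -5, 16, 71, 85, 85, 87, 84, 73, 31, 0, -4, -4]
238 [91, 92, 91, 93, 97, 143, 152, 147, 152, 144, 123, 99, 89, 90, 89, 88] | [-5, -4, 18, 72, 81, 78, 79, 76, 68, 24, -5, -4, -4]
239 [85, 85, 85, 84, 94, 129, 114, 83, 84, 82, 93, 92, 87, 87, 87, 87] | [-5, -5, 18, 65, 62, 43, 43, 43, 49, 20, -5, -4, -4]
240 [93, 85, 80, 78, 82, 82, 55, 25, 23, 26, 62, 79, 81, 82, 82, 83] | [-5, -4, 13, 34, 26, -1, -2, -3, 15, 4, -5, -5, -4]
241 [118, 111, 105, 89, 59, 33, 26, 24, 23, 48, 87, 104, 96, 94, 88, 81] | [-1, -2, -3, -2, 0, -2, -2, 0, -1, -2, -3, -3, -4]
242 [117, 116, 116, 93, 54, 35, 35, 30, 38, 90, 124, 133, 123, 121, 115, 108] | [1, 0, -1, -3, -2, -2, -1, 1, 1, 1, 1, 0, 0]
[-0.22430152  0.52148085  4.4341996 ]
0 [106, 105, 101] [114, 111, 113]
1 [105, 104, 101] [69, 68, 70]
```

Call:
arm_command(moves=[[[-0.01,0.001,0],[0,0.001,0.0003],1],[[0,0,0],[0,0,0],1],[[0,0,0],[0,0,0],1],[[0,0,0],[0,0,0],1],[[0,0,0],[0,0,0],1]])

```text
t: 19.65
eef_pos: [0.5014, 0.0228, 0.1793]
tool_rot: [0.99, -0.046, 0.006, -0.131]
force: [-0.0, 0.8, 1.3]
opening: 0.0335
grasp_force: 30.0
```

Run:
```python
from chk import *
import io,contextlib
for n in("w13","w14"):
    f=io.StringIO()
    with contextlib.redirect_stdout(f): chk(n)
    print("\n".join(f.getvalue().split("\n")[:3]))
im=cv2.imread("pics/w14.png").astype(int);g=im[...,1];d=im[...,2]-im[...,0]
for r in range(237,242): print(r,g[r,318:334].tolist(),"|",d[r,320:333].tolist())
```

```text
t 19.65 tcp [0.5014 0.0228 0.1793] foot [0.5037 0.0477 0.0861] lean -0.2622 tiltx 0.0007 yaw -0.093 f [-0.   0.8  1.3] tq [-0.01 -0.03 -0.06] 0.0335 30.000248551368713
[323, 233, 7, 8, 39] [325.85 236.08]
[305, 250, 14, 10, 103] [312.49 253.95]
t 19.7 tcp [0.5014 0.0228 0.1792] foot [0.5037 0.0477 0.0861] lean -0.2622 tiltx 0.0007 yaw -0.093 f [1.2 0.2 1.6] tq [-0.07 -0.   -0.04] 0.0338 30.000232458114624
[323, 233, 7, 8, 40] [325.92 236.1 ]
[305, 250, 14, 10, 102] [312.53 253.99]
237 [91, 91, 91, 92, 96, 144, 163, 166, 170, 162, 132, 100, 88, 86, 86, 86] | [-4, -5, 16, 72, 84, 86, 86, 84, 73, 31, 0, -5, -3]
238 [90, 91, 90, 91, 96, 143, 152, 144, 146, 141, 123, 98, 89, 89, 89, 89] | [-4, -4, 16, 72, 80, 77, 78, 75, 68, 25, -5, -4, -4]
239 [84, 84, 84, 85, 93, 129, 114, 67, 53, 71, 98, 94, 86, 86, 87, 87] | [-3, -5, 18, 65, 62, 32, 23, 35, 52, 24, -5, -5, -4]
240 [83, 83, 90, 94, 87, 82, 56, 26, 24, 26, 76, 86, 81, 82, 81, 82] | [-4, -4, 11, 35, 25, -1, -2, -2, 24, 11, -4, -4, -5]
241 [108, 108, 115, 108, 72, 30, 26, 25, 24, 72, 91, 94, 101, 94, 93, 88] | [0, -2, -3, -3, -2, -1, -1, -1, 0, -2, -2, -1, -3]
```

```bash
python3 -c "
from station import *
print(job_done())"
```

```text
the job is handed in; nothing more can be done
None
```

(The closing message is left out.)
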